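Right the damaged-chip bin and snug its winged cam

TASK

The steel bin of damaged chips was left tipped forward: push it back upright against its rear stop, then turn the brass winged knob beside it clockwise (from above) until its cam is snug on the rubber pad of the bin's lug, and let go. The pad is met at a different angle each time, so go by feel: stop once the resistance has clearly risen above the steady drag, without forcing the knob on. Keep off the side panel that the wings pass close to, and leave the other things on the bench where they are.

Things in the scene. Friction and masses are not known exactly. Their poses are not given: they have to be found in the camera images.
- stand: Fixed dark steel stand carrying bin, knob and panel; base plate 180 x 250 x 12 mm. Origin on the bench; +x away from the robot, y to the left, z up. Knob axis vertical at x 0, y -75 mm. Bin hinge line along y at x -20, z 42 mm. Rear stop post at x 63 to 75, y 15 to 65 mm, top z 122 mm.
- bin: Open steel bin, 120 (x) x 150 (y) x 118 mm, walls 3 mm, 0.7 to 1.1 kg with its chips. Origin on the hinge line, mid width; axes as the stand's when upright; spans own x -40 to 80, y -75 to 75, z -5 to 113 mm. Starts tipped 0.42 to 0.62 rad towards the stand's -x. The hinge is stiff (0.13 N m): the bin stays where it is left, so push it all the way home (0) against the stop.
- bin_front_rim (a point): Middle of the top edge of the bin's front (-x) wall, outer face: own x -40, y 0, z 113 mm of the bin. Upright it lies at stand x -60, y 40, z 155 mm. A push of 1 to 4 N here rights the bin.
- bin_lug (a point): Centre of the steel lug, 16 x 30 x 22 mm, on the bin's right (-y) wall. On its -x face sits the black rubber pad that the cam presses; how far the pad stands out varies by 7 mm and is not measured. The pad gives 1 mm per 6 N. Snug: 5 to 18 N on the pad, best about 10 N; forced: more.
- knob: Brass winged knob with a steel cam below, on a vertical axis. Origin on the axis, 124 mm above the bench; own x along the wings. Angle 0: axes as the stand's; grows clockwise from above. Starts at -0.2 to -0.03 rad; stops at -0.6 and 1.9. Steady drag of 0.1 N m while turning (less when stopped); let go, it holds up to about 9 N on the pad. Leave it below 0.1 until the bin is upright, or the cam bars the lug.
- knob_grip (a point): On the knob's axis, 58 mm above its origin, 182 mm above the bench: a good height to grip the wings. They form a flat upright plate 55 mm tip to tip and 8 mm thick, from 22 mm below this point to 10 mm above it; a hub of 9 mm radius lies lower.
- cam (a point): Centre of the cam's underside, 12 mm from the knob's axis along the knob's own -x: a disc of 10 mm radius, 22 mm high. With the bin home it meets the pad somewhere between knob angles 0.5 and 1.3 rad; from there the push grows 35 to 70 N per rad. Its lever arm is 12 mm x sin(angle) plus about 2 mm for friction, so best snug adds about 0.09 to 0.14 N m to the free turning moment.
- cheek: Fixed upright steel side panel by the knob, 110 (x) x 4 (y) x 184 mm, along the stand's x at stand y -111 mm. Origin: centre of its lower edge, 12 mm above the bench. Its inner face is 34 mm from the knob's axis, so the wing tips pass 6.5 mm from it; its top is 196 mm above the bench, 4 mm above the wings. It bears only light touches, up to 8 N.
- magnifier: Bystander: brass magnifier stand, round foot of 68 mm, post 107 mm high, lens ring reaching 81 mm from the post along own x. Origin under the foot's centre.
- token_cup: Bystander: copper cup of tokens, 60 mm across the rim, 55 mm high. Origin under its centre.
- stick_tip: Bystander: white melamine tip of a dice stick, 75 x 22 x 12 mm, lying flat. Origin under its centre.

How it is judged (in metres and radians):
On the way, in this order (a step that is already met when the one before it is completed fails the run):
1. the bin is upright against its stop (within 0.03 rad), the cam not yet on the pad (angle between bin's own z axis and vertical below 0.03 rad and contact force between knob and bin below 0.5 N), for 0.2 s.
2. the cam is snug on the pad (over 5 N) (contact force between knob and bin above 5 N), for 0.2 s.
At the end, for the whole second after the job is handed in: The bin stands upright within 0.03 rad and at rest, and the cam presses on the pad of its lug with 5 to 18 N with the knob let go (angle between bin's own z axis and vertical below 0.03 rad and contact force between knob and bin between 5 and 18 N and angular speed of bin below 0.1 rad/s); the robot touches nothing.
It fails at once if the knob is forced: cam on pad over 18 N (contact force between knob and bin above 18 N).
It fails at once if the side panel is pushed with more than 8 N (contact force between any of the arm, the fingers and cheek above 8 N).
It fails at once if the magnifier, the cup or the stick tip is moved by more than 20 mm (distance of any of magnifier, token_cup, stick_tip from where it was at the start of the episode above 0.02 m).
It also fails if it takes over 67 s, if anything falls off the work surface, if the arm or the gripper's body presses on something with over 40 N, if the wrist force passes 120 N, or if a joint passes its speed limit or range.

ROBOT

A 6-joint arm with a two-finger parallel gripper is mounted at the origin on the work surface. World frame = base frame: x ahead of the robot, y to its left, z up, the work surface at z = 0. Lengths are in mm, angles in rad, forces in N, time in s.
With the tool pointing down it reaches from about 350 to 975 mm from the base axis. Payload 7.1 kg.
Tool frame: the origin (TCP) lies where the fingers leave the gripper's body, on its centre line; the fingertips stand 80 mm ahead of it and the grasp point (between the pads) lies bot.pinch_z ahead of it (bot.pinch_z is the distance from the TCP to the grasp point, in mm); z points along the fingers, y is the line along which they close (so a half turn about z gives the same grasp; the last joint's range is limited). The gripper opens to 88 mm and grips with 3 to 60 N. Pads are 20 mm wide; open, the fingers measure 115 mm over their backs; the gripper's body (75 mm by 178 mm) begins 61 mm behind the grasp point.
Start: joints at [-1.351, 0.423, 1.63, -0, 1.089, -0.019], TCP at [147.855, -607.243, 302.675] pointing down, gripper open.
Joint ranges: [-3, 3], [-0.9, 2.11], [0.09, 2.58], [-1.31, 4.45], [0.11, 2.69], [-2.54, 2.54]. Speed limits (rad/s): [2.39, 2.39, 3.01, 3.14, 3.14, 3.14].

INTERFACE

Orientations are given as a unit quaternion [x, y, z, w].
In Python, from rig import get_obs, imaging, workorder, finder, bot gives the robot as it stands.
- The arm moves only by the tool apply_moves, never from a script. Its argument "plan" is text: rows parted by semicolons, each of 5 numbers parted by spaces: the finger opening in mm, from 0 to 87.8, then the shift along the tool's x, y, z in mm, then the turn about the tool's z in degrees. A call has 1 to 12 rows; each row is the pose to reach, as a shift and turn from the pose commanded when the call began, along the tool's axes at that moment; what a row does not reach only later rows make up. A row lasts 1/8 s, in which the tool goes at most 62.5 mm and 10.7 degrees, less where a joint would pass 70% of its speed; a pose out of reach is approached as far as the arm can. A call with a gripper value outside its range is refused whole. The fingers move at their own pace and stop on an object; "newtons" is the grip in N (left out, the last holds). Time passes only in rows, so rows that repeat a pose let the fingers close. It gives the time, the measured TCP pose, the force, the opening and the grip force at its end, in the units of the state.
- get_obs(): the state, without advancing time (a new reading comes with each control period).
- imaging.get_image(name): name is "side" or "top" or "wrist"; returns the picture (480x640x3 uint8, red, green, blue); there is no depth.
- imaging.calibration(name): a dict with "fx", "fy", "cx", "cy" (pixels), "R" (3x3) and "t" (3): a world point X has camera coordinates R X + t. Camera axes: x right, y down, z forward; pixel columns grow to the right and rows downward; lengths in mm; the calibration is good to about 2 mm. A picture is of the moment at which its call begins: read the wrist's pose just before it. calibration takes no time and is no camera call; for the wrist camera it gives the pose at the moment of the call.
- workorder.close_job(): hands the job in; it is judged then, once.
Trained networks look in the newest picture that a camera, given by its name, has taken for a name from the list of things; names that differ only in an ending like _2 or _b are one class to them, and where a whole thing is asked for, a point or a joint stands for the part that bears it (a point fixed in the world has none). Each returns a list of dicts, best first, with "confidence" (0 to 1); they miss things now and then, are a little off and sometimes report something else, mostly with a low value. They report only what shows in the picture. A call takes as long as a camera call.
- finder.look_for(query, camera): "centre" ([row, column] in pixels, amid what is visible of it).
- finder.regions_of(query, camera): "region" (480x640 bool, what is visible of it) and "centre" ([row, column] in pixels, amid what is visible of it).
- finder.tip_of(query, camera): "centre" ([row, column] in pixels: a listed point, or the origin of a listed thing).
The state is a dict: "time": time; "joints": joint angles; "dq": joint speeds; "tau": joint torques, N m; "tcp_pos": TCP position; "ee_rot": TCP orientation; "contact_force": force on the tool from outside, world axes, zero at the start; "wrist_torque": the same for the moment, N m; "finger_gap": finger opening in mm; "grip_force": force on a finger pad.
Only numpy, scipy, OpenCV 4.12 (cv2) and the standard library are available. Lean on these libraries where they do the work, as an engineer would, in place of code of your own. Each camera call takes 0.05 s, during which the arm holds its last target. There are 200 camera calls.

## Working session

There is one attempt and no reset: what is moved stays moved. The work goes in short steps, Python scripts to look and compute and a tool call to move; the robot and the scene stay as the last step left them, time stands still between calls to the robot, and variables do not carry over. Pictures are saved under pics/ and viewed, at most 10 in all, crops included, and the job is handed in when it is done.

Besides the shell and the picture viewer there is one more tool, called after "Call:" by a JSON object that holds its "method" and its "body". apply_moves: Moves the arm, as the interface text tells. Its arguments: {"type":"object","properties":{"plan":{"type":"string"},"newtons":{"type":"number"}},"required":["plan"]}

```bash
mkdir -p pics; cat > h.py <<'E'
import numpy as np, cv2
from rig import get_obs, imaging, workorder, finder, bot
def ray(cam,rc):
    c=imaging.calibration(cam);R=np.array(c["R"]);t=np.array(c["t"])
    d=R.T@np.array([(rc[1]-c["cx"])/c["fx"],(rc[0]-c["cy"])/c["fy"],1]);return -R.T@t,d/np.linalg.norm(d)
def atz(cam,rc,z):
    o,d=ray(cam,rc);return o+d*(z-o[2])/d[2]
def tri(obs):
    A=0;b=0
    for cam,rc in obs:
        o,d=ray(cam,rc);P=np.eye(3)-np.outer(d,d);A=A+P;b=b+P@o
    p=np.linalg.solve(A,b)
    return p,[np.linalg.norm((np.eye(3)-np.outer(d,d))@(p-o)) for o,d in [ray(c,r) for c,r in obs]]
def proj(cam,X):
    c=imaging.calibration(cam);p=np.array(c["R"])@X+np.array(c["t"]);return np.array([c["fy"]*p[1]/p[2]+c["cy"],c["fx"]*p[0]/p[2]+c["cx"]])
def save(cam,name):
    im=imaging.get_image(cam);cv2.imwrite(f"pics/{name}.png",im[:,:,::-1]);return im
E
cat > a.py <<'E'
from h import *
np.set_printoptions(precision=1,suppress=True)
a=save("top","top1");b=save("side","side1")
print(bot.pinch_z, get_obs())
for q in ["stand","knob","knob_grip","bin_front_rim","bin_lug","cam","cheek","bin","magnifier","token_cup","stick_tip"]:
    r={}
    for c in ["top","side"]:
        l=finder.tip_of(q,c)
        if l: r[c]=l[0]["centre"];print(q,c,np.array(l[0]["centre"]),round(l[0]["confidence"],2))
    if len(r)==2: print("  ",*tri(list(r.items())))
E
python3 a.py
```

```text
61.3 {'time': 0.1, 'joints': array([-1.4,  0.4,  1.6, -0. ,  1.1, -0. ]), 'dq': array([-0., -0., -0.,  0., -0.,  0.]), 'tau': array([ -0. , -54.6, -27.4,   0.1,   0. ,  -0. ]), 'tcp_pos': array([ 147.8, -606.9,  302. ]), 'ee_rot': array([ 1. ,  0.1, -0. , -0. ]), 'contact_force': array([-0.2, -1. , -0.6]), 'wrist_torque': array([-0. ,  0. ,  0.1]), 'grip_force': 0.0, 'finger_gap': 87.76810147541131}
stand top [240.3 393.8] 0.78
stand side [263.5 346. ] 0.59
   [641.5 -80.7  -5.9] [np.float64(0.6542300631718353), np.float64(0.6542300631720873)]
knob top [228.8 451.6] 0.73
knob side [198.2 358. ] 0.68
   [ 657.6 -156.6  115.9] [np.float64(7.341169113994309), np.float64(7.341169113994556)]
knob_grip top [223.5 455.9] 0.92
knob_grip side [173.1 363.8] 0.67
   [ 653.  -153.   178.8] [np.float64(0.009562926997525619), np.float64(0.009562926997334957)]
bin_front_rim top [305.8 395.9] 0.69
bin_front_rim side [229.4 388.5] 0.76
   [529.8 -64.  129.7] [np.float64(7.008318977671011), np.float64(7.0083189776710055)]
bin_lug top [241.4 434.4] 0.57
cam top [235.  445.7] 0.72
cam side [195.6 367. ] 0.7
   [ 639.1 -147.4  132.4] [np.float64(0.26622759558638637), np.float64(0.2662275955862165)]
cheek top [228.  451.5] 0.67
bin top [253.9 375.6] 0.8
bin side [256.6 349. ] 0.86
   [611.9 -42.6  44.7] [np.float64(0.018921719066981237), np.float64(0.018921719066892592)]
magnifier top [253.1 375.1] 0.61
token_cup top [298.4 284.3] 0.64
token_cup side [326.9 336.5] 0.89
   [531.5 118.1   8.1] [np.float64(1.1303347580102439), np.float64(1.130334758010174)]
stick_tip top [217.7 262.3] 0.66
stick_tip side [312.9 255.4] 0.67
   [681.5 165.3  -0.7] [np.float64(5.258704220730984), np.float64(5.258704220730761)]
```

```bash
python3 - <<'E'
import cv2,numpy as np
a=cv2.imread("pics/top1.png")[120:420,200:600];b=cv2.imread("pics/side1.png")[80:380,150:550]
cv2.imwrite("pics/c1.png",cv2.resize(a,(800,600),interpolation=3));cv2.imwrite("pics/c2.png",cv2.resize(b,(800,600),interpolation=3))
E
```

```text
(no output)
```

View pics/c1.png

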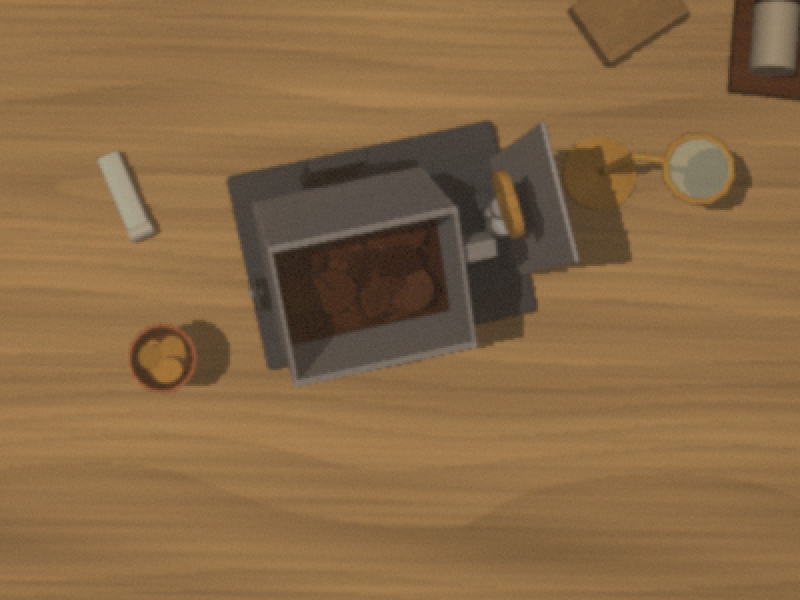

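View pics/c2.png

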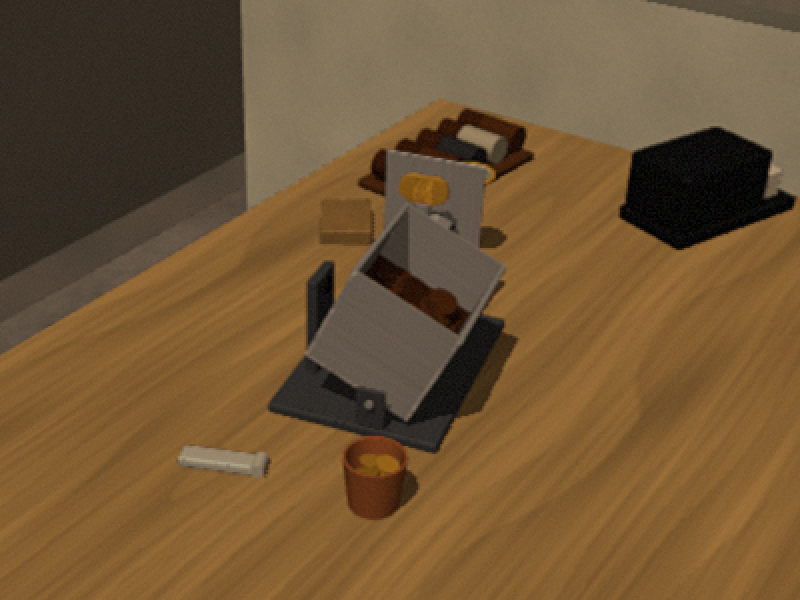

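```bash
cat > b.py <<'E'
from h import *
from scipy.spatial.transform import Rotation as Ro
np.set_printoptions(precision=3,suppress=True)
P=[(209,315),(181,446),(275,467.5)]
W=[atz("top",p,12)[:2] for p in P];print(W)
d=W[1]-W[0];print("len",np.linalg.norm(d),"yaw",np.arctan2(d[0],-d[1]))
d=W[1]-W[2];print("len",np.linalg.norm(d),"yaw",np.arctan2(d[1],d[0]))
print("centre",(W[0]+W[2])/2)
s=get_obs();print(Ro.from_quat(s["ee_rot"]).as_matrix(),s["tcp_pos"],s["joints"])
E
python3 b.py
```

```text
[array([693.652,  65.634]), array([ 750.713, -173.925]), array([ 579.15, -212.74])]
len 246.26046896368135 yaw 0.23383762694080953
len 175.89882389887708 yaw 0.22249678159792113
centre [636.401 -73.553]
[[ 0.972  0.237 -0.   ]
 [ 0.237 -0.972 -0.   ]
 [-0.     0.    -1.   ]] [ 147.854 -607.241  302.683] [-1.351  0.423  1.63  -0.     1.089 -0.019]
```

Call:
{"method": "apply_moves", "body": {"plan": "0 38 -37 0 -10; 0 76 -74 0 -20; 0 115 -110 0 -30; 0 154 -147 0 -40; 0 192 -184 0 -50; 0 231 -221 0 -60; 0 270 -258 0 -70; 0 308 -295 0 -80; 0 347 -332 0 -90; 0 386 -369 0 -100; 0 425 -406 0 -110; 0 463 -442 0 -120", "newtons": 10}}

```text
time: 2.7
tcp_pos: [494.1, -66.6, 303.0]
ee_rot: [0.391, 0.921, 0.0, 0.0]
contact_force: [-0.0, -0.1, -0.2]
finger_gap: 0.8
grip_force: 0.0
```

```bash
cat > s.py <<'E'
from h import *
from scipy.spatial.transform import Rotation as Ro
np.set_printoptions(precision=3,suppress=True)
s=get_obs();R=Ro.from_quat(s["ee_rot"]).as_matrix()
print(s["time"],s["tcp_pos"],"yaw",np.arctan2(R[1,0],R[0,0]),R[2],"j",s["joints"],"F",s["contact_force"],"M",s["wrist_torque"],s["finger_gap"],s["grip_force"])
E
python3 s.py
```

```text
2.7 [494.06  -66.585 302.965] yaw 2.339221674125551 [-0.001  0.    -1.   ] j [-0.158  0.237  1.905 -0.     0.999 -0.926] F [-0.016 -0.138 -0.217] M [-0.037 -0.114 -0.017] 0.8367242821533186 0.0
```

Call:
{"method": "apply_moves", "body": {"plan": "0 0 0 20 -10; 0 0 0 40 -20; 0 0 0 60 -30; 0 0 0 80 -40; 0 0 0 100 -50; 0 0 0 113 -59; 0 0 0 113 -59; 0 0 0 113 -59"}}

```text
time: 3.7
tcp_pos: [493.5, -68.3, 190.2]
ee_rot: [-0.109, 0.994, -0.0, 0.0]
contact_force: [-0.6, -0.1, -0.4]
finger_gap: 0.8
grip_force: 0.0
```

```bash
python3 s.py
```

```text
3.7 [493.502 -68.345 190.176] yaw -2.9233730850235324 [-0.001 -0.    -1.   ] j [-0.162  0.412  1.983  0.     0.746 -1.951] F [-0.591 -0.094 -0.359] M [ 0.054 -0.16  -0.061] 0.7559902391293185 0.0
```

Call:
{"method": "apply_moves", "body": {"plan": "0 -8 0 0 0; 0 -14 0 0 0; 0 -20 0 0 0; 0 -25 0 0 0; 0 -30 0 0 0; 0 -35 0 0 0; 0 -40 0 0 0; 0 -45 0 0 0; 0 -50 0 0 0; 0 -54 0 0 0; 0 -58 0 0 0; 0 -62 0 0 0"}}

```text
time: 5.2
tcp_pos: [554.0, -54.6, 189.7]
ee_rot: [-0.11, 0.994, 0.0, 0.0]
contact_force: [0.9, -0.3, 0.7]
finger_gap: 0.4
grip_force: 0.0
```

Call:
{"method": "apply_moves", "body": {"plan": "0 -2 0 0 0; 0 -4 0 0 0; 0 -5 0 0 0; 0 -6 0 0 0; 0 -6 0 0 0"}}

```text
time: 5.82
tcp_pos: [559.5, -53.3, 189.7]
ee_rot: [-0.11, 0.994, 0.0, 0.0]
contact_force: [0.3, 0.2, 0.1]
finger_gap: 0.6
grip_force: 0.0
```

```bash
python3 - <<'E'
from h import *
a=save("side","s2");b=save("top","t2")
cv2.imwrite("pics/c3.png",np.hstack([cv2.resize(a[80:330,180:380],(400,500)),cv2.resize(b[150:350,300:460],(400,500))])[:,:,::-1])
E
python3 s.py
```

```text
5.925 [559.443 -53.324 189.661] yaw -2.920256154186503 [ 0.  0. -1.] j [-0.116  0.488  1.843  0.     0.81  -1.908] F [-1.213 -0.788  0.456] M [ 0.097 -0.15   0.017] 0.5086676562512121 0.0
```

View pics/c3.png

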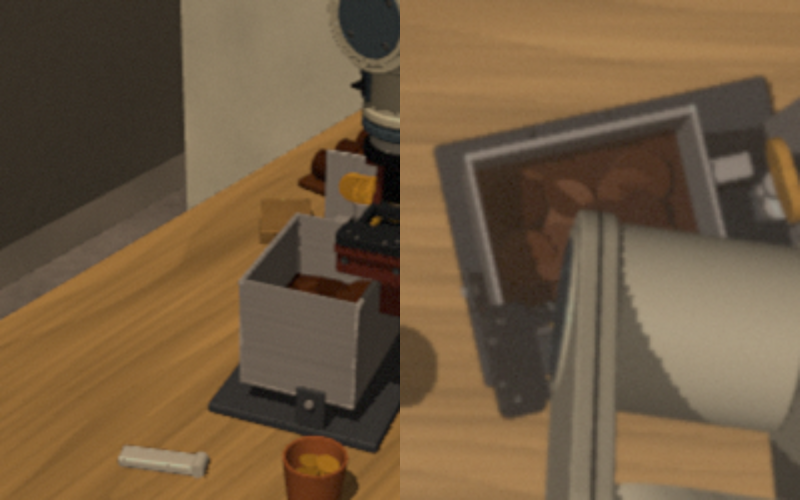

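The bin is nearly upright in both views, and the gripper is at its front rim. I'll continue until I feel the stop.

Call:
{"method": "apply_moves", "body": {"plan": "0 -1 0 0 0; 0 -2 0 0 0; 0 -3 0 0 0; 0 -3 0 0 0"}}

```text
time: 6.42
tcp_pos: [560.5, -53.1, 189.6]
ee_rot: [-0.111, 0.994, 0.0, -0.002]
contact_force: [-9.0, -3.9, 8.3]
finger_gap: 0.7
grip_force: 4.9
```

Call:
{"method": "apply_moves", "body": {"plan": "0 -1 0 0 0; 0 -2 0 0 0; 0 -3 0 0 0; 0 -3 0 0 0"}}

```text
time: 6.92
tcp_pos: [560.8, -53.0, 189.5]
ee_rot: [-0.111, 0.994, 0.0, -0.005]
contact_force: [-20.4, -8.0, 17.4]
finger_gap: 0.7
grip_force: 10.8
```

Call:
{"method": "apply_moves", "body": {"plan": "0 15 0 0 0; 0 35 0 0 0; 0 35 0 -40 0; 0 35 0 -80 0; 0 35 0 -120 0; 24 0 -40 -120 0; 24 -30 -80 -120 0; 24 -62 -114 -120 0; 24 -62 -114 -120 0; 24 -62 -114 -120 0"}}

```text
time: 8.18
tcp_pos: [650.0, -149.2, 309.0]
ee_rot: [-0.11, 0.994, 0.0, -0.001]
contact_force: [-0.3, 0.1, 0.0]
finger_gap: 24.1
grip_force: 0.0
```

```bash
cat > c.py <<'E'
from h import *
import sys
from scipy.spatial.transform import Rotation as Ro
np.set_printoptions(precision=1,suppress=True)
n=sys.argv[1]
for q in ["knob_grip"]:
  for c in ["wrist","top","side"]:
    save(c,n+c); l=finder.tip_of(q,c)
    for e in l[:1]: print(q,c,np.array(e["centre"]),round(e["confidence"],2),atz(c,e["centre"],182))
g=finder.regions_of("knob","wrist")
for e in g[:1]:
    m=e["region"].astype(np.uint8);print(m.sum(),e["confidence"],e["centre"])
    im=cv2.imread(f"pics/{n}wrist.png");cs,_=cv2.findContours(m,0,2);cv2.drawContours(im,cs,-1,(0,255,0),1);cv2.imwrite(f"pics/{n}w.png",im)
E
python3 c.py k1; python3 s.py
```

```text
knob_grip wrist [276.8 307.9] 0.95 [ 657.3 -147.7  182. ]
knob_grip top [222.1 454. ] 0.6 [ 654.7 -149.4  182. ]
knob_grip side [172.7 364.5] 0.8 [ 649.5 -149.9  182. ]
1672 0.96 [260.8, 306.4]
8.525 [ 650.58  -149.166  310.012] yaw -2.9197504481644367 [-0. -0. -1.] j [-0.243  0.478  1.523  0.     1.14  -2.036] F [-0.145 -0.264  0.462] M [ 0.122 -0.137 -0.044] 24.016642297641734 0.0
```

View pics/k1w.png

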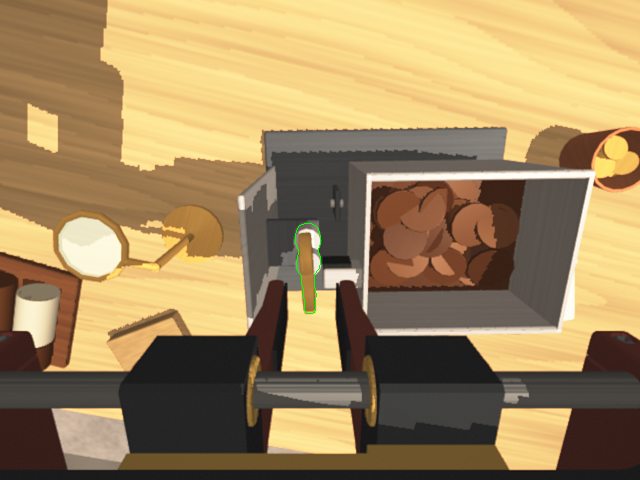

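The wrist view shows the wing strip running from about row 232, col 305 to row 312, col 310. The bin is upright.

```bash
python3 - <<'E'
from h import *
im=cv2.imread("pics/k1wrist.png");hsv=cv2.cvtColor(im,cv2.COLOR_BGR2HSV)
m=(cv2.inRange(hsv,(8,110,60),(28,255,255)));m[:225]=0;m[316:]=0;m[:,:292]=0;m[:,322:]=0
n,l,st,ce=cv2.connectedComponentsWithStats(m);print(st[1:],ce[1:])
k=1+np.argmax(st[1:,4]);P=np.argwhere(l==k)
for r in range(230,316,8):
    c=P[P[:,0]==r][:,1]
    if len(c):print(r,c.min(),c.max(),atz("wrist",(r,(c.min()+c.max())/2),192)[:2])
W=np.array([atz("wrist",p,192)[:2] for p in P]);mu=W.mean(0);u=np.linalg.svd(W-mu,full_matrices=0)[2][0];u*=np.sign(u[0])
t=(W-mu)@u;print("mid",mu+u*(t.min()+t.max())/2,"len",np.ptp(t),"plate yaw",np.arctan2(u[1],u[0]))
E
```

```text
[[ 292  233   30   83 1303]] [[306.65464313 278.72217959]]
238 299 310 [ 630.60555333 -156.25943976]
246 299 311 [ 635.36905153 -154.90715478]
254 299 311 [ 640.26512807 -153.82673839]
262 300 312 [ 645.09826124 -152.14517952]
270 300 312 [ 650.13342237 -151.02968988]
278 301 313 [ 655.10676344 -149.30391735]
286 301 314 [ 660.21953461 -147.85247906]
294 295 321 [ 665.40675957 -146.37990447]
302 300 321 [ 670.39612076 -143.6709859 ]
310 303 316 [ 675.94218609 -143.06354186]
mid [ 653.50057199 -149.97881867] len 53.75779372827293 plate yaw 0.26401132258569465
```

Call:
{"method": "apply_moves", "body": {"plan": "24 -3 -1 0 -3; 24 -3 -1 25 -3; 24 -3 -1 45 -3; 24 -3 -1 58 -3; 24 -3 -1 67 -3; 24 -3 -1 67 -3; 24 -3 -1 67 -3"}}

```text
time: 9.4
tcp_pos: [654.4, -150.0, 243.3]
ee_rot: [-0.136, 0.991, -0.0, 0.0]
contact_force: [-0.2, -0.5, -0.8]
finger_gap: 23.8
grip_force: 0.0
```

```bash
python3 s.py; python3 -c "
from h import *
a=save('side','g1');cv2.imwrite('pics/c4.png',cv2.resize(a[120:280,270:430],(600,600))[:,:,::-1])"
```

```text
9.4 [ 654.407 -150.04   243.267] yaw -2.8678511992567928 [-0.001 -0.    -1.   ] j [-0.243  0.555  1.561  0.     1.024 -2.088] F [-0.23  -0.502 -0.755] M [ 0.082 -0.121  0.022] 23.793386191331507 0.0
```

View pics/c4.png

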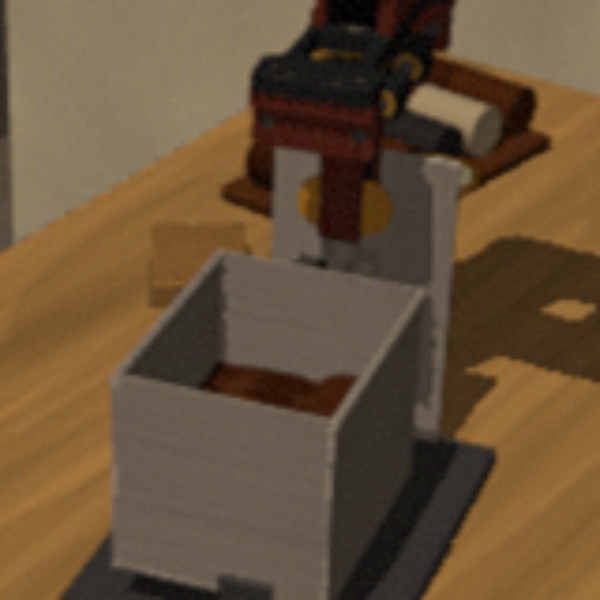

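The near finger is centred over the wings. Closing the grip.

Call:
{"method": "apply_moves", "body": {"plan": "0 0 0 0 0; 0 0 0 0 0; 0 0 0 0 0; 0 0 0 0 0", "newtons": 35}}

```text
time: 9.95
tcp_pos: [654.4, -150.7, 243.2]
ee_rot: [-0.136, 0.991, -0.001, 0.001]
contact_force: [0.8, -6.0, 2.0]
finger_gap: 8.0
grip_force: 35.0
```

```bash
python3 s.py
```

```text
9.95 [ 654.374 -150.687  243.159] yaw -2.867993540082847 [-0.001 -0.001 -1.   ] j [-0.244  0.555  1.561 -0.001  1.023 -2.088] F [ 0.828 -6.031  1.963] M [-0.749 -0.277 -0.041] 7.974544774099363 34.999982229693956
```

Call:
{"method": "apply_moves", "body": {"plan": "0 0 -1 0 2; 0 0 -1 0 4; 0 0 -1 0 6; 0 0 -1 0 8; 0 0 -1 0 10; 0 0 -1 0 12; 0 0 -1 0 14; 0 0 -1 0 16; 0 0 -1 0 18; 0 0 -1 0 20"}}

```text
time: 11.2
tcp_pos: [654.4, -150.1, 243.1]
ee_rot: [0.039, 0.999, 0.001, 0.0]
contact_force: [-0.7, 2.1, 4.9]
finger_gap: 8.0
grip_force: 35.0
```

```bash
cat > m.py <<'E'
from h import *
from scipy.spatial.transform import Rotation as Ro
s=get_obs();R=Ro.from_quat(s["ee_rot"]).as_matrix();y=np.arctan2(R[1,0],R[0,0])
k=(0.222-y-np.pi+np.pi)%(2*np.pi)-np.pi
# moment about world z, at TCP
print("t %.2f knob %.3f"%(s["time"],k),"F",np.round(s["contact_force"],1),"M",np.round(s["wrist_torque"],3),"tau6 %.3f"%s["tau"][5],np.round(s["tcp_pos"],1),np.round(s["finger_gap"],1))
E
python3 m.py
```

```text
t 11.20 knob 0.300 F [-0.7  2.1  4.9] M [ 0.359 -0.03   0.086] tau6 -0.263 [ 654.4 -150.1  243.1] 8.0
```

```bash
cat > m.py <<'E'
from h import *
from scipy.spatial.transform import Rotation as Ro
def rd():
    s=get_obs();R=Ro.from_quat(s["ee_rot"]).as_matrix();y=np.arctan2(R[1,0],R[0,0])
    return s["time"],(0.222-y)%(2*np.pi)-np.pi,s["wrist_torque"][2],s["tau"][5],*s["contact_force"]
a=[rd()]
for i in range(6): imaging.get_image("side");a.append(rd())
a=np.array(a);np.set_printoptions(precision=3,suppress=True)
print(a[0]);print("Mz",a[:,2],"tau6",a[:,3]);print("rest mean",a[2:].mean(0))
E
python3 m.py
```

```text
[11.2    0.3    0.086 -0.263 -0.661  2.117  4.943]
Mz [ 0.086  0.032 -0.055 -0.056 -0.086 -0.093 -0.091] tau6 [-0.263 -0.002  0.197 -0.015 -0.074 -0.085 -0.086]
rest mean [11.4    0.299 -0.076 -0.013 -0.967  1.769  5.843]
```

Call:
{"method": "apply_moves", "body": {"plan": "0 0 0 0 2; 0 0 0 0 4; 0 0 0 0 6; 0 0 0 0 8"}}

```text
time: 12.0
tcp_pos: [654.4, -149.8, 243.1]
ee_rot: [0.108, 0.994, 0.001, 0.0]
contact_force: [0.0, 4.0, 6.5]
finger_gap: 7.4
grip_force: 35.0
```

```bash
python3 m.py
```

```text
[12.     0.439  0.142 -0.26   0.022  3.998  6.524]
Mz [ 0.142  0.068 -0.071 -0.07  -0.087 -0.093 -0.063] tau6 [-0.26   0.001  0.2   -0.011 -0.071 -0.082 -0.083]
rest mean [12.2    0.439 -0.077 -0.01  -0.617  2.999  5.959]
```

Call:
{"method": "apply_moves", "body": {"plan": "0 0 0 0 1; 0 0 0 0 2; 0 0 0 0 3; 0 0 0 0 4"}}

```text
time: 12.8
tcp_pos: [654.5, -149.7, 243.2]
ee_rot: [0.143, 0.99, 0.001, 0.0]
contact_force: [-0.6, 4.3, 6.4]
finger_gap: 7.7
grip_force: 35.0
```

```bash
python3 m.py
```

```text
[12.8    0.508  0.12  -0.074 -0.611  4.34   6.405]
Mz [ 0.12   0.148  0.004  0.03   0.023  0.016 -0.015] tau6 [-0.074  0.056  0.155  0.05   0.02   0.014  0.014]
rest mean [13.     0.508  0.011  0.051 -0.701  3.74   5.514]
```

Call:
{"method": "apply_moves", "body": {"plan": "0 0 0 0 1; 0 0 0 0 2; 0 0 0 0 3; 0 0 0 0 4"}}

```text
time: 13.6
tcp_pos: [654.5, -149.5, 243.1]
ee_rot: [0.177, 0.984, 0.001, 0.0]
contact_force: [-0.4, 5.3, 6.3]
finger_gap: 7.8
grip_force: 35.0
```

```bash
python3 m.py
```

```text
[13.6    0.578  0.164 -0.073 -0.445  5.329  6.278]
Mz [ 0.164  0.068  0.025  0.019 -0.009  0.022 -0.027] tau6 [-0.073  0.057  0.157  0.051  0.021  0.016  0.015]
rest mean [13.8    0.578  0.006  0.052 -0.524  4.15   5.785]
```

Call:
{"method": "apply_moves", "body": {"plan": "0 0 0 0 1; 0 0 0 0 2; 0 0 0 0 3; 0 0 0 0 4"}}

```text
time: 14.4
tcp_pos: [654.6, -149.4, 243.1]
ee_rot: [0.211, 0.977, 0.001, 0.0]
contact_force: [0.5, 5.4, 5.4]
finger_gap: 7.8
grip_force: 35.0
```

```bash
python3 m.py
```

```text
[14.4    0.648  0.142 -0.071  0.477  5.419  5.42 ]
Mz [ 0.142  0.073  0.007  0.005 -0.004 -0.029  0.017] tau6 [-0.071  0.059  0.158  0.053  0.023  0.017  0.017]
rest mean [14.6    0.648 -0.001  0.054  0.014  4.987  5.163]
```

Call:
{"method": "apply_moves", "body": {"plan": "0 0 0 0 1; 0 0 0 0 2; 0 0 0 0 3; 0 0 0 0 4"}}

```text
time: 15.2
tcp_pos: [654.7, -149.2, 243.1]
ee_rot: [0.245, 0.969, 0.001, 0.0]
contact_force: [0.0, 6.2, 5.7]
finger_gap: 8.0
grip_force: 35.0
```

```bash
python3 m.py
```

```text
[15.2    0.718  0.085 -0.07   0.033  6.155  5.697]
Mz [0.085 0.065 0.031 0.063 0.055 0.028 0.052] tau6 [-0.07   0.06   0.16   0.054  0.024  0.019  0.018]
rest mean [15.4    0.717  0.046  0.055  0.357  5.248  5.532]
```

Call:
{"method": "apply_moves", "body": {"plan": "0 0 0 0 1; 0 0 0 0 2; 0 0 0 0 3; 0 0 0 0 4"}}

```text
time: 16.0
tcp_pos: [654.8, -149.1, 243.1]
ee_rot: [0.279, 0.96, 0.001, 0.0]
contact_force: [0.2, 6.7, 5.5]
finger_gap: 7.7
grip_force: 35.0
```

```bash
python3 m.py
```

```text
[16.     0.788  0.072 -0.069  0.188  6.73   5.536]
Mz [ 0.072  0.082  0.035  0.017 -0.021  0.022 -0.006] tau6 [-0.069  0.062  0.161  0.055  0.025  0.02   0.02 ]
rest mean [16.2    0.787  0.01   0.056  0.851  6.265  5.576]
```

Call:
{"method": "apply_moves", "body": {"plan": "0 0 0 0 1; 0 0 0 0 2; 0 0 0 0 3; 0 0 0 0 4"}}

```text
time: 16.8
tcp_pos: [654.8, -149.0, 243.1]
ee_rot: [0.312, 0.95, 0.001, 0.0]
contact_force: [0.1, 6.0, 4.6]
finger_gap: 8.0
grip_force: 35.0
```

```bash
python3 m.py
```

```text
[16.8    0.857  0.115 -0.068  0.069  6.017  4.559]
Mz [0.115 0.072 0.078 0.005 0.025 0.056 0.023] tau6 [-0.068  0.063  0.162  0.057  0.027  0.022  0.021]
rest mean [17.     0.857  0.037  0.058  0.878  6.549  5.507]
```

Call:
{"method": "apply_moves", "body": {"plan": "0 0 0 0 1; 0 0 0 0 2; 0 0 0 0 3; 0 0 0 0 4"}}

```text
time: 17.6
tcp_pos: [654.9, -148.9, 243.1]
ee_rot: [0.345, 0.938, 0.002, 0.0]
contact_force: [1.5, 8.0, 4.3]
finger_gap: 7.8
grip_force: 35.0
```

```bash
python3 m.py
```

```text
[17.6    0.927  0.063 -0.066  1.455  7.957  4.255]
Mz [ 0.063  0.098  0.006  0.04   0.029  0.021 -0.002] tau6 [-0.066  0.064  0.164  0.058  0.028  0.023  0.022]
rest mean [17.8    0.927  0.019  0.059  1.092  7.25   5.063]
```

Call:
{"method": "apply_moves", "body": {"plan": "0 0.5 0.5 0 1; 0 1 1 0 2; 0 1 1.5 0 3; 0 1 1.5 0 4"}}

```text
time: 18.4
tcp_pos: [655.0, -148.5, 243.1]
ee_rot: [0.378, 0.926, 0.001, 0.0]
contact_force: [1.8, 5.1, 5.6]
finger_gap: 7.9
grip_force: 35.0
```

```bash
python3 m.py
```

```text
[18.4    0.997  0.123 -0.066  1.77   5.082  5.563]
Mz [0.123 0.088 0.118 0.051 0.047 0.032 0.038] tau6 [-0.066  0.063  0.163  0.058  0.028  0.023  0.022]
rest mean [18.6    0.997  0.057  0.059  2.352  5.179  5.646]
```

Call:
{"method": "apply_moves", "body": {"plan": "0 0 0 0 1; 0 0 0 0 2; 0 0 0 0 3; 0 0 0 0 4"}}

```text
time: 19.2
tcp_pos: [655.1, -148.4, 243.1]
ee_rot: [0.41, 0.912, 0.001, 0.0]
contact_force: [3.2, 6.2, 6.2]
finger_gap: 8.2
grip_force: 35.0
```

```bash
python3 m.py
```

```text
[19.2    1.067  0.143 -0.068  3.232  6.189  6.228]
Mz [ 0.143  0.13   0.038  0.041 -0.047  0.022  0.002] tau6 [-0.068  0.063  0.162  0.057  0.027  0.021  0.021]
rest mean [19.4    1.067  0.011  0.058  2.78   5.881  5.226]
```

```bash
python3 -c "
from h import *
a=save('wrist','w3');b=save('top','t3')
cv2.imwrite('pics/c5.png',np.hstack([cv2.resize(a[140:340,200:400],(400,400),interpolation=3),cv2.resize(b[180:280,390:490],(400,400),interpolation=3)])[:,:,::-1])"
```

```text
(no output)
```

View pics/c5.png

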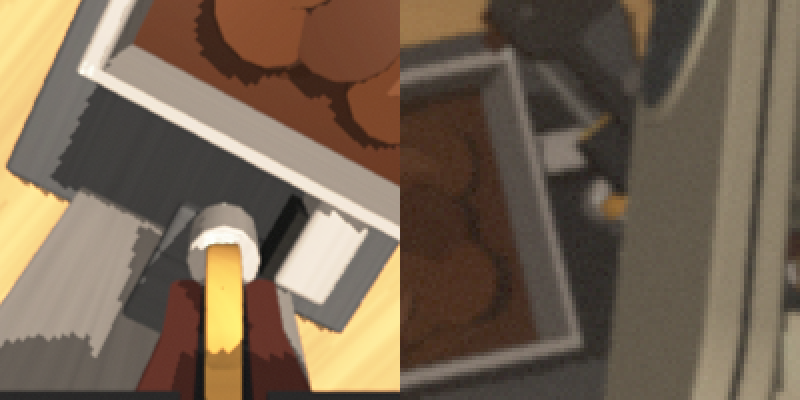

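The wrist view shows the cam disc at about (225,240) in the crop, with a small dark gap to the pad at about (285,235). There is no contact yet, so I'll continue.

Call:
{"method": "apply_moves", "body": {"plan": "0 0 0 0 1; 0 0 0 0 2; 0 0 0 0 3; 0 0 0 0 4"}}

```text
time: 20.1
tcp_pos: [655.2, -148.3, 243.1]
ee_rot: [0.442, 0.897, 0.001, 0.001]
contact_force: [3.7, 6.5, 4.3]
finger_gap: 7.9
grip_force: 35.0
```

```bash
python3 m.py
```

```text
[20.1    1.137  0.135 -0.066  3.718  6.536  4.309]
Mz [ 0.135  0.142  0.052  0.056  0.01   0.026 -0.032] tau6 [-0.066  0.064  0.164  0.058  0.028  0.023  0.022]
rest mean [20.3    1.136  0.023  0.059  3.963  6.056  4.978]
```

Call:
{"method": "apply_moves", "body": {"plan": "0 0 0 0 1; 0 0 0 0 2; 0 0 0 0 3; 0 0 0 0 4"}}

```text
time: 20.9
tcp_pos: [655.4, -148.3, 243.1]
ee_rot: [0.473, 0.881, 0.001, 0.001]
contact_force: [4.3, 7.2, 4.9]
finger_gap: 7.9
grip_force: 35.0
```

```bash
python3 m.py
```

```text
[20.9    1.206  0.17  -0.044  4.325  7.229  4.947]
Mz [0.17  0.132 0.058 0.075 0.08  0.055 0.089] tau6 [-0.044  0.088  0.187  0.081  0.051  0.045  0.045]
rest mean [21.1    1.206  0.072  0.082  4.131  6.634  4.981]
```

Joint 6 torque rose by 0.022, so the cam has just met the pad (about 1.7 N).

Call:
{"method": "apply_moves", "body": {"plan": "0 0 0 0 1; 0 0 0 0 2; 0 0 0 0 3; 0 0 0 0 4"}}

```text
time: 21.7
tcp_pos: [655.5, -148.2, 243.1]
ee_rot: [0.503, 0.864, 0.001, 0.001]
contact_force: [5.0, 7.4, 4.6]
finger_gap: 7.7
grip_force: 35.0
```

```bash
python3 m.py
```

```text
[21.7    1.276  0.162  0.018  5.009  7.432  4.597]
Mz [0.162 0.208 0.093 0.106 0.133 0.139 0.139] tau6 [0.018 0.153 0.251 0.145 0.115 0.11  0.109]
rest mean [21.9    1.276  0.122  0.146  4.085  6.765  4.395]
```

Call:
{"method": "apply_moves", "body": {"plan": "0 0 0 0 1; 0 0 0 0 2; 0 0 0 0 3; 0 0 0 0 3.5"}}

```text
time: 22.5
tcp_pos: [655.6, -148.1, 243.2]
ee_rot: [0.529, 0.849, 0.001, 0.001]
contact_force: [3.9, 7.7, 3.3]
finger_gap: 7.9
grip_force: 35.0
```

```bash
python3 m.py
```

```text
[22.5    1.337  0.198  0.207  3.926  7.736  3.254]
Mz [0.198 0.242 0.228 0.157 0.165 0.23  0.24 ] tau6 [0.207 0.247 0.291 0.237 0.222 0.219 0.218]
rest mean [22.7    1.337  0.204  0.237  5.008  7.231  3.903]
```

Call:
{"method": "apply_moves", "body": {"plan": "0 0.5 0.7 0 0; 0 1 1.4 0 0; 0 1.4 2 0 0; 0 1.4 2 0 0"}}

```text
time: 23.3
tcp_pos: [655.8, -147.7, 243.2]
ee_rot: [0.529, 0.849, -0.0, 0.001]
contact_force: [1.2, -1.0, 6.1]
finger_gap: 7.9
grip_force: 35.0
```

```bash
python3 m.py
```

```text
[23.3    1.336  0.221  0.223  1.24  -0.987  6.06 ]
Mz [0.221 0.2   0.231 0.212 0.226 0.212 0.195] tau6 [0.223 0.223 0.223 0.223 0.223 0.223 0.223]
rest mean [23.5    1.337  0.215  0.223  0.779 -0.601  5.44 ]
```

Call:
{"method": "apply_moves", "body": {"plan": "12 0 0 0 0; 20 0 0 0 0; 24 0 0 0 0; 24 0 0 0 0; 24 0 0 -15 0; 24 0 0 -40 0; 24 0 0 -80 0; 24 0 0 -120 0; 24 0 0 -120 0"}}

```text
time: 24.72
tcp_pos: [657.2, -147.3, 368.0]
ee_rot: [0.529, 0.849, 0.001, 0.004]
contact_force: [-0.6, 0.1, -1.1]
finger_gap: 23.7
grip_force: 0.0
```

```bash
python3 -c "
from h import *
a=save('wrist','w4');b=save('side','s4')
cv2.imwrite('pics/c6.png',np.hstack([cv2.resize(a[150:350,200:400],(400,400),interpolation=3),cv2.resize(b[130:280,240:390],(400,400),interpolation=3)])[:,:,::-1])"; python3 s.py
```

```text
24.825 [ 655.607 -146.934  363.544] yaw 2.0278234560963706 [-0.001  0.001 -1.   ] j [-0.238  0.435  1.464 -0.     1.241 -0.695] F [-0.852  0.267 -0.23 ] M [-0.044 -0.062 -0.004] 23.86631612646308 0.0
```

View pics/c6.png

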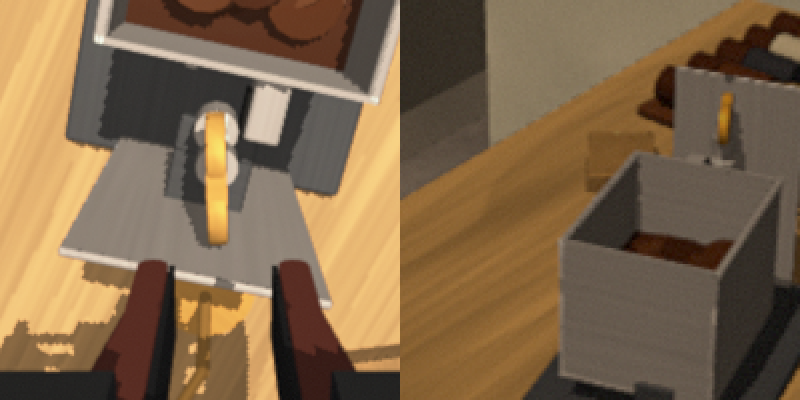

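The arm is clear of everything. The wing is still in line with the tool (crop col 215), the cam is against the pad at about (240,120), and the bin is upright. Handing in.

```bash
python3 -c "
from h import *
print(workorder.close_job())"
```

```text
the job is handed in; nothing more can be done
None
```

The bin is upright against its stop, the knob is turned until the cam presses the pad with an estimated 10 N (worked out from joint torque), it is let go, and the job is handed in; no verdict came back.

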